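# Find the high spot of a tablet-press eccentric on bench centres

## Task

The eccentric shaft of the tablet press is set up between bench centres. Slide the dial gauge up by its post until the eccentric disc has pushed the sprung plunger in about half its travel, then turn the shaft by the pegs of its wheel, watching the gauge, and leave the disc's high spot on the plunger (the plunger pushed in as far as the disc ever pushes it), with everything let go. Go gently on the shaft, never drive the plunger hard against its end, and leave the things standing around where they are.

Things in the scene. Friction and masses are not known exactly. Their poses are not given: they have to be found in the camera images.
- bench: Grey bench centres, fixed: bed 70 x 220 mm, with two upright heads 103 mm high. Origin at the middle of its underside, z up. The line of centres, on which the shaft turns without end stop, runs along its y axis, 85 mm above the origin. The gauge stands on its -x side (towards the robot), the peg wheel is at its -y end (right).
- disc (a point): Point on the line of centres (fixed, axes as the bench) at the middle of the eccentric: a plain steel disc 44 mm in diameter, 20 mm wide, mounted 3.5 mm off centre, so that its rim lies 18.5 to 25.5 mm from this point. Shaft angle and direction of the high spot are not given. The shaft takes about 0.05 N m to turn and stays where it is left.
- wheel (a point): Centre of the peg wheel, on the line of centres 85 mm up (axes as the bench): a hub 28 mm across, 24 mm wide, with four polished steel pegs like spokes, 90 degrees apart, 10 mm thick, ends 50 mm from the axis, turning in the bench's x-z plane. Apart from the pegs nothing here is over 18 mm higher than the axis. One or two newtons on a peg's side turn it; met end-on a peg jams; over 25 N is too much.
- post (a point): Grip point on the gauge's upright steel post, 16 mm in diameter, 95 mm above the worktop; the post ends 22 mm higher. It stands on the sliding carriage 100 mm to the left (+y) of the plunger's line, over which is the dial (72 mm across, top 143 mm up). Its x axis is the slide direction, towards the shaft.
- carriage (a joint): Slide of the gauge carriage, 0 to 0.045 m, growing towards the shaft. It drags with about 9 N (plus the plunger's spring) and stays where it is left.
- plunger (a joint): How far the plunger is pushed into the gauge, 0 (free) to 0.020 m (hard end). Spring: 0.9 N at first, 2.1 N at the end. The disc meets its tip, at the height of the line of centres.
- needle (a joint): Black needle of the round white dial that leans back facing the robot: 0.25 rad for every millimetre of plunger, from 0 (plunger free) to 5 rad (at its end); 2.5, needle straight up, is half travel. Grows clockwise as seen by the robot. One tick a millimetre, long ticks every 5 mm.
- tip (a point): Point of the plunger, a 12 mm steel ball end on a thin rod; x axis as for the post. Where it touches the disc, its distance from the line of centres is the disc's radius there: about 25.4 mm at the high spot, 18.4 mm at the low spot opposite.
- amber_1: brown bottle with black cap, 40 mm across, 86 mm high, just behind the bench; leave it alone. Origin at the middle of its underside
- jar_b: closed squat white jar with blue lid, 50 mm across, 46 mm high, left of and behind the bench; leave it alone. Origin at the middle of its underside
- petri_0: shallow round white dish, 64 mm across, 15 mm high, in front of the wheel; leave it alone. Origin at the middle of its underside
- store_0: white screw-top pot, 68 mm across, 90 mm high, to the right; leave it alone. Origin at the middle of its underside
- dropper_1: brown dropper bottle, 42 mm across, 134 mm high, to the right; leave it alone. Origin at the middle of its underside
- label_roll: roll of labels, 70 mm across, 36 mm high, to the right; leave it alone. Origin at the middle of its underside

How it is judged:
By the outcome, as a careful person would: the job done as asked, in the order asked, and still so for the second after the job is handed in, with the robot touching nothing.
It also fails if it takes over 69 s, if anything falls off the work surface, if the arm or the gripper's body presses on something with over 40 N, if the wrist force passes 120 N, or if a joint passes its speed limit or range.

## Robot

A 7-joint arm with a two-finger parallel gripper is mounted at the origin on a cart in front of the work surface, level with it; the furniture and walls round the work are solid. World frame = base frame: x ahead of the robot, y to its left, z up, the work surface at z = 0. Lengths are in mm, angles in rad, forces in N, time in s.
With the tool pointing down it reaches from about 350 to 900 mm from the base axis. Payload 8.1 kg.
Tool frame: the origin (TCP) lies on the mounting face of the last link; the fingertips stand 178 mm ahead of it and the grasp point (between the pads) lies 159 mm ahead of it (manip.tcp_to_tips is the distance from the TCP to the fingertips, in mm); x points along the fingers, y is the direction in which the jaws open and shut, and the axes are right-handed (so a half turn about x gives the same grasp; the last joint's range is limited). The gripper opens to 92 mm and grips with 3 to 60 N. Pads are 19 mm wide; open, the fingers measure 130 mm over their backs; the gripper's body (75 mm by 190 mm) begins 47 mm behind the grasp point.
Start: joints at [-1.31, 0.434, 0.025, 1.573, -0.012, 1.134, -0.075], TCP at [222.416, 584.092, 404.742] pointing down, gripper open.
Joint ranges: [-2.62, 2.62], [-0.44, 2.09], [-1.27, 1.32], [0.08, 2.57], [-1.32, 4.46], [0.12, 2], [-2.74, 2.74]. Speed limits (rad/s): [2.22, 2.22, 3.01, 3.01, 3.14, 3.14, 3.14].

## Interface

Orientations are given as [roll, pitch, yaw] about the fixed x, y, z axes, in that order (R = Rz(yaw) Ry(pitch) Rx(roll)).
In Python, from workcell import manip gives the robot as it stands. The module is installed in compiled form; this text tells all that it offers.
- The arm moves only by the shell command python3 -m pendant 'ROWS' [FORCE]. ROWS is JSON, a list of rows, each a list of 3 entries, a list of its own where there are three numbers: the shift along the tool's x, y, z in mm, then the turn, a rotation vector about the tool's x, y, z in rad, then the closure in counts, from 0 (fully open) to 255 (shut). In form: [[[tx, ty, tz], [rx, ry, rz], grip], ...]. A call has 1 to 10 rows; each row is the pose to reach, as a shift and turn from the pose commanded when the call began, along the tool's axes at that moment; what a row does not reach only later rows make up. A row lasts 1/12 s, in which the tool goes at most 41.7 mm and 7.16 degrees, less where a joint would pass 70% of its speed; a pose out of reach is approached as far as the arm can. A call with a gripper value outside its range is refused whole. The fingers move at their own pace and stop on an object; FORCE is the grip in N (left out, the last holds). Time passes only in rows, so rows that repeat a pose let the fingers close. It gives the time, the measured TCP pose, the force and the opening at its end, in the units of the state.
- manip.observe(): the state, without advancing time (a new reading comes with each control period).
- manip.read_camera(name): name is "side" or "top"; returns a dict with "frame" (480x640x3 uint8, red, green, blue), "fovy" (degrees; the focal length in pixels is half the picture's height over the tangent of half this angle, whatever the lens; pixels are square), "cx", "cy" (the principal point, pixels), "extrinsics" (4x4, takes a point from world to camera coordinates). Camera axes: x right, y down, z forward; pixel columns grow to the right and rows downward; lengths in mm; the calibration is good to about 2 mm. A picture is of the moment at which its call begins. There is no depth.
- manip.sign_off(): hands the job in, once; it reports no verdict.
The state is a dict: "clock": time; "q": joint angles; "qd": joint speeds; "effort": joint torques, N m; "eef_pos": TCP position; "tcp_rot": TCP orientation; "contact_force": force on the tool from outside, world axes, zero at the start; "moment": the same for the moment, N m; "width": finger opening in mm.
Only numpy, scipy, OpenCV 4.12 (cv2) and the standard library are available. Lean on these libraries where they do the work, as an engineer would, in place of code of your own. Each camera call takes 0.05 s, during which the arm holds its last target. There are 200 camera calls.

## Working session

There is one attempt and no reset: what is moved stays moved. The work goes in short steps, Python scripts to look and compute and a shell command to move; the robot and the scene stay as the last step left them, time stands still between calls to the robot, and variables do not carry over. Pictures are saved under pics/ and viewed, about 8 in all and at most 12, crops included, and the job is handed in when it is done.

```bash
mkdir -p pics; cat > h.py <<'E'
import numpy as np,cv2
from workcell import manip
def cam(n,save=None):
    c=manip.read_camera(n); c['f']=240/np.tan(np.radians(c['fovy'])/2)
    if save: cv2.imwrite('pics/'+save,c['frame'][:,:,::-1])
    return c
def ray(c,u,v):
    E=np.array(c['extrinsics']);R=E[:3,:3];o=-R.T@E[:3,3]
    d=R.T@np.array([(u-c['cx'])/c['f'],(v-c['cy'])/c['f'],1]);return o,d
def onz(c,u,v,z):
    o,d=ray(c,u,v);return o+d*(z-o[2])/d[2]
def proj(c,p):
    E=np.array(c['extrinsics']);q=E[:3,:3]@np.array(p)+E[:3,3];return q[:2]/q[2]*c['f']+[c['cx'],c['cy']]
E
python3 - <<'E'
from h import *
for n in('side','top'):
    c=cam(n,n+'0.png');print(n,ray(c,320,240),c['f'],c['cx'],c['cy'])
s=manip.observe();print(s)
E
```

```text
side (array([ 448.78634137, 1498.7782899 , 1234.58336458]), array([ 0.02943821, -0.79910424, -0.60050633])) 620.5851960055238 316.8441335878702 242.496797543456
top (array([ 354.8508939 ,   18.24059543, 1327.08796313]), array([ 0.11438145,  0.00453663, -0.99359516])) 468.307668163086 319.7760722850276 231.43101445752995
{'clock': 0.1, 'q': array([-1.30960128,  0.43514042,  0.02497348,  1.57400739, -0.01162754,
        1.13403132, -0.07511073]), 'qd': array([ 1.76730224e-05, -1.31348469e-03,  1.21715409e-03, -3.35882034e-03,
       -1.36168766e-03, -8.48295897e-04,  1.61621110e-03]), 'effort': array([ 2.11257946e-03, -6.69114232e+01,  9.87213291e-01, -3.15138280e+01,
       -6.06139982e-02,  3.74674634e-02,  9.06915920e-05]), 'eef_pos': array([222.33682202, 583.88380986, 404.03078079]), 'tcp_rot': array([-1.49741474,  1.56935501, -1.86130151]), 'contact_force': array([ 0.29464195, -0.44141947,  0.0466795 ]), 'moment': array([-0.01100072, -0.03360917, -0.02238761]), 'width': 91.76288457364836}
```

View pics/side0.png

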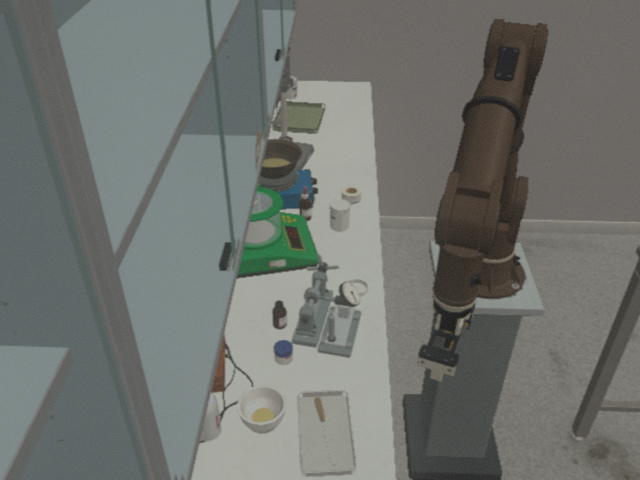

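View pics/top0.png

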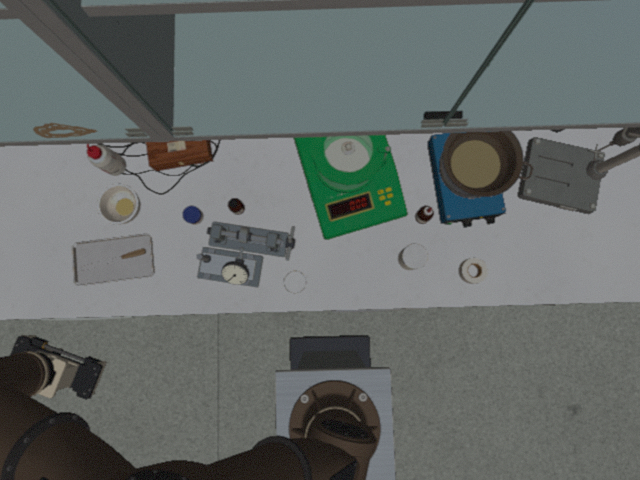

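The top view shows the bench at about (250,240), the gauge and dial at (235,272), and the peg wheel at about (291,242). Next I'll enlarge both views.

```bash
python3 - <<'E'
from h import *
a=cv2.imread('pics/top0.png')[190:300,180:310];b=cv2.imread('pics/side0.png')[250:370,265:385]
a=cv2.resize(a,None,fx=5,fy=5,interpolation=cv2.INTER_CUBIC)[:, :];b=cv2.resize(b,None,fx=5,fy=5,interpolation=cv2.INTER_CUBIC)
cv2.imwrite('pics/a.png',cv2.convertScaleAbs(a,alpha=1.5));cv2.imwrite('pics/b.png',cv2.convertScaleAbs(b,alpha=1.5))
c=cam('top')
for p in[(209,235),(294,255),(201,257),(235,272),(295,282),(291,242)]: print(p,onz(c,*p,0).round(),onz(c,*p,100).round())
E
```

```text
(209, 235) [531. 341.   0.] [518. 317. 100.]
(294, 255) [467.  99.   0.] [458.  93. 100.]
(201, 257) [468. 364.   0.] [460. 338. 100.]
(235, 272) [423. 267.   0.] [418. 249. 100.]
(295, 282) [390.  98.   0.] [388.  92. 100.]
(291, 242) [504. 107.   0.] [493. 100. 100.]
```

View pics/a.png

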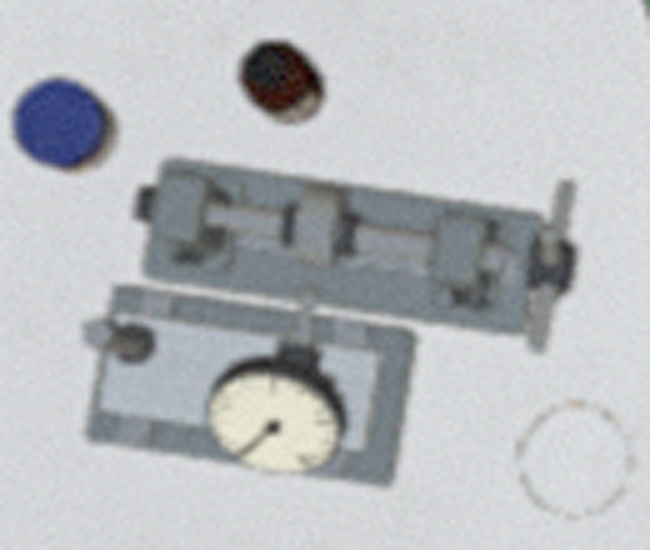

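View pics/b.png

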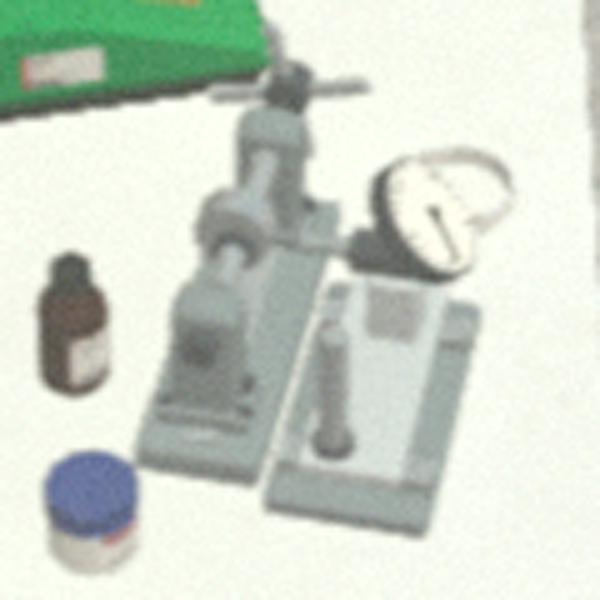

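The crops show the bench, the post top at top pixel (199.4,256.4) and side pixel (331,315.6), and the hub at top (290.4,243.6) and side (322.6,267). The needle is at lower left, near zero. The pegs are roughly horizontal and vertical.

```bash
python3 - <<'E'
from h import *
t=cam('top');s=cam('side')
def tri(a,b):
    o1,d1=ray(t,*a);o2,d2=ray(s,*b)
    k=np.linalg.lstsq(np.c_[d1,-d2],o2-o1,rcond=None)[0];p,q=o1+d1*k[0],o2+d2*k[1];return ((p+q)/2).round(1),np.linalg.norm(p-q).round(1)
A=lambda u,v:(180+u/5,190+v/5)
B=lambda u,v:(265+u/5,250+v/5)
print('post',tri(A(97,330),B(330,328)),onz(t,*A(97,330),117).round(1), onz(s,*B(330,328),117).round(1))
print('post base',onz(t,*A(135,347),15).round(1))
print('hub',tri(A(552,268),B(288,85)),onz(t,*A(552,268),92).round(1))
for p in[(568,182),(538,350)]:print('peg',onz(t,*A(*p),85).round(1))
for p in[(165,157),(147,275),(548,212),(530,332)]:print('bed',onz(t,*A(*p),12).round(1))
for p in[(113,285),(87,440),(417,328),(390,487)]:print('gbase',onz(t,*A(*p),12).round(1))
print('disc',onz(t,*A(322,222),107).round(1),'tip',onz(t,*A(308,292),85).round(1),'dial',onz(t,*A(273,427),115).round(1))
# wheel pegs from side in bench plane
w=[onz(s,*B(*p),85).round(1) for p in [(210,93),(370,87)]];print(w)
E
```

```text
post (array([461.8, 337.1, 118.8]), np.float64(1.5)) [461.2 337.7 117. ] [462.6 335.1 117. ]
post base [460.  343.1  15. ]
hub (array([491.2, 102.9,  87.5]), np.float64(2.2)) [489.6 102.6  92. ]
peg [536.5  93.7  85. ]
peg [446.8 111.4  85. ]
bed [568.  327.3  12. ]
bed [500.8 337.3  12. ]
bed [530.3 109.8  12. ]
bed [462.5 121.2  12. ]
gbase [495.6 356.5  12. ]
gbase [408.7 370.6  12. ]
gbase [466.5 184.8  12. ]
gbase [378.  200.9  12. ]
disc [515.7 222.1 107. ] tip [481.2 233.5  85. ] dial [408.6 246.8 115. ]
[array([537.5, 109. ,  85. ]), array([444.7,  99.5,  85. ])]
```

```bash
cat >> h.py <<'E'
from scipy.spatial.transform import Rotation as Ro
YAW=-0.172
BX=np.array([np.cos(YAW),np.sin(YAW),0]);BY=np.array([-np.sin(YAW),np.cos(YAW),0])
def plan(grasp,jaw):
    """tool shift & turn to bring grasp point (world mm) tool-down with jaws along +-jaw"""
    s=manip.observe();R=Ro.from_euler('xyz',s['tcp_rot']).as_matrix()
    p=np.array(grasp)+[0,0,159]
    out=[]
    for sg in(1,-1):
        y=sg*jaw;x=np.array([0,0,-1.]);T=np.c_[x,y,np.cross(x,y)]
        out.append(Ro.from_matrix(R.T@T).as_rotvec().round(3))
    rv=min(out,key=np.linalg.norm)
    print('shift',(R.T@(p-s['eef_pos'])).round(1),'turn',rv,'alt',out,'| t',s['clock'],'pos',s['eef_pos'].round(1),'F',s['contact_force'].round(1),'w',round(s['width'],1))
    print('BX in tool',(R.T@BX).round(3),'BY',(R.T@BY).round(3))
E
python3 - <<'E'
from h import *
plan([461.5,337,190],BY)
print(manip.observe()['q'].round(2))
s=cam('side');t=cam('top')
h=np.array([492.5,103,85])
for k in(-50,50):print(k,((proj(s,h+k*BX)-[265,250])*5).round(),((proj(t,h+k*BX)-[180,190])*5).round())
print(((proj(s,h+[0,0,50])-[265,250])*5).round())
E
```

```text
shift [  55.5 -145.7  311.4] turn [-0.192  0.     0.001] alt [array([-0.192,  0.   ,  0.001]), array([ 2.95e+00,  1.00e-03, -0.00e+00])] | t 0.25 pos [222.4 584.  404.4] F [ 0.9 -0.3  1.2] w 92.0
BX in tool [-0.     0.191  0.982] BY [-0.001  0.982 -0.191]
[-1.31  0.43  0.02  1.57 -0.01  1.13 -0.08]
-50 [372. 100.] [538. 357.]
50 [204.  77.] [566. 172.]
[288.  21.]
```

```bash
python3 -m pendant '[[[5,-15,33],[-0.1,0,0],116],[[10,-30,66],[-0.192,0,0],116],[[17,-46,100],[-0.192,0,0],116],[[24,-63,136],[-0.192,0,0],116],[[31,-80,172],[-0.192,0,0],116],[[38,-97,208],[-0.192,0,0],116],[[44,-114,244],[-0.192,0,0],116],[[50,-131,280],[-0.192,0,0],116],[[55,-146,311],[-0.192,0,0],116],[[55,-146,311],[-0.192,0,0],116]]' 60; python3 - <<'E'
from h import *
plan([461.5,337,107],BY)
a=cam('top')['frame'][190:300,180:310,::-1];b=cam('side')['frame'][250:370,265:385,::-1]
a=cv2.resize(a,(480,406),interpolation=cv2.INTER_CUBIC);b=cv2.resize(b,(406,406),interpolation=cv2.INTER_CUBIC)
cv2.imwrite('pics/c.png',np.hstack([a,b])[:,:800])
E
```

```text
clock: 1.18
eef_pos: [466.3, 329.8, 349.0]
tcp_rot: [-0.932, 1.566, -1.114]
contact_force: [0.6, -0.8, 0.8]
width: 50.0
shift [82.9  6.5 -6.3] turn [-0.01   0.003  0.004] alt [array([-0.01 ,  0.003,  0.004]), array([ 3.131,  0.006, -0.004])] | t 1.1833 pos [466.3 329.8 349. ] F [ 0.6 -0.8  0.8] w 50.0
BX in tool [0.003 0.01  1.   ] BY [-0.004  1.    -0.01 ]
```

View pics/c.png

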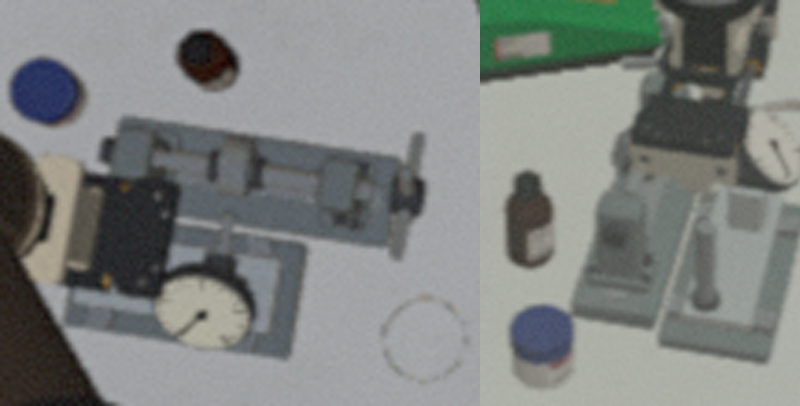

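The top view still shows the dial beside the gripper, with the needle at about zero. I'll descend on the post.

```bash
python3 -m pendant '[[[0,6.5,-6],[-0.01,0,0],116],[[25,6.5,-6],[-0.01,0,0],116],[[50,6.5,-6],[-0.01,0,0],116],[[70,6.5,-6],[-0.01,0,0],116],[[82,6.5,-6],[-0.01,0,0],116],[[82,6.5,-6],[-0.01,0,0],116],[[82,6.5,-6],[-0.01,0,0],116]]'; python3 - <<'E'
from h import *
plan([461.5,337,107],BY)
a=cam('top')['frame'][210:300,170:270,::-1];b=cam('side')['frame'][260:360,285:385,::-1]
a=cv2.resize(a,(400,360),interpolation=cv2.INTER_CUBIC);b=cv2.resize(b,(360,360),interpolation=cv2.INTER_CUBIC)
cv2.imwrite('pics/d.png',np.hstack([a,b])[:,:800])
E
```

```text
clock: 1.87
eef_pos: [454.9, 346.2, 267.6]
tcp_rot: [-3.05, 1.57, 3.075]
contact_force: [0.9, -0.2, 0.1]
width: 50.1
shift [ 1.6 -8.   8. ] turn [ 0.013 -0.001  0.   ] alt [array([ 0.013, -0.001,  0.   ]), array([-3.128e+00, -0.000e+00, -2.000e-03])] | t 1.8667 pos [454.9 346.2 267.6] F [ 0.9 -0.2  0.1] w 50.1
BX in tool [-0.001 -0.013  1.   ] BY [-0.     1.     0.013]
```

View pics/d.png

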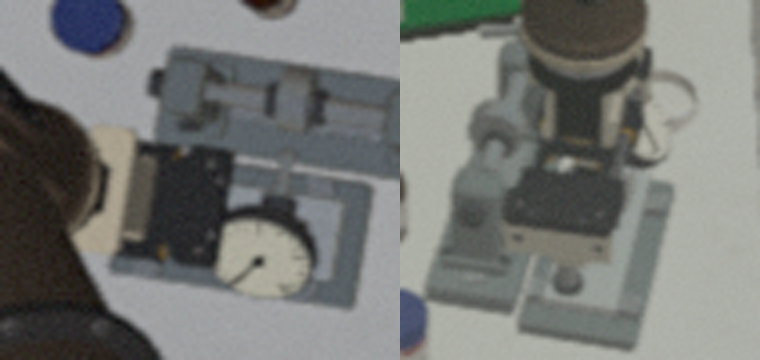

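The gripper is astride the post and the dial is visible. My last correction counted the arm's lag twice, so I'll undo it and then close.

```bash
python3 -m pendant '[[[1,-7,7],[0.01,0,0],116],[[1,-7,7],[0.01,0,0],116],[[1,-7,7],[0.01,0,0],116],[[1,-7,7],[0.01,0,0],255],[[1,-7,7],[0.01,0,0],255],[[1,-7,7],[0.01,0,0],255],[[1,-7,7],[0.01,0,0],255],[[1,-7,7],[0.01,0,0],255],[[1,-7,7],[0.01,0,0],255],[[1,-7,7],[0.01,0,0],255]]' 50; python3 - <<'E'
from h import *
plan([461.5,337,107],BY)
E
```

```text
clock: 2.8
eef_pos: [462.2, 338.5, 266.9]
tcp_rot: [1.301, 1.567, 1.131]
contact_force: [2.3, 8.9, -6.5]
width: 14.6
shift [ 0.9 -1.6 -0.4] turn [ 0.002  0.001 -0.004] alt [array([ 0.002,  0.001, -0.004]), array([-3.14e+00,  6.00e-03,  2.00e-03])] | t 2.8 pos [462.2 338.5 266.9] F [ 2.3  8.9 -6.5] w 14.6
BX in tool [ 0.001 -0.002  1.   ] BY [0.004 1.    0.002]
```

```bash
python3 -m pendant '[[[0,1.5,2],[0,0,0],255],[[0,1.5,4],[0,0,0],255],[[0,1.5,6],[0,0,0],255],[[0,1.5,8],[0,0,0],255],[[0,1.5,8],[0,0,0],255]]'; cat >> h.py <<'E'
def needle(im=None,c=None,alpha=None,dbg=True):
    """needle rad from the top view (im BGR)"""
    if im is None: c=cam('top');im=c['frame'][:,:,::-1]
    x0,y0,k=205,240,8
    r=cv2.resize(np.ascontiguousarray(im[y0:y0+60,x0:x0+60]),None,fx=k,fy=k,interpolation=cv2.INTER_CUBIC).astype(np.int16)
    cream=((r[:,:,2]-r[:,:,0]>14)&(r[:,:,2]>110)).astype(np.uint8)
    cream=cv2.morphologyEx(cream,cv2.MORPH_OPEN,np.ones((9,9),np.uint8))
    cs=max(cv2.findContours(cream,0,2)[0],key=cv2.contourArea)
    (ex,ey),ax,an=cv2.fitEllipse(cv2.convexHull(cs))
    C=onz(c,x0+(ex+.5)/k-.5,y0+(ey+.5)/k-.5,115)
    def J(al):
        up=BX*np.cos(al)+np.array([0,0,np.sin(al)])
        return np.c_[(proj(c,C-BY)-proj(c,C)),(proj(c,C+up)-proj(c,C))]*k
    if alpha is None: # foreshortening from the ellipse
        als=np.radians(np.arange(5,80));alpha=min(als,key=lambda a:abs(np.divide(*np.linalg.svd(J(a))[1][::-1])-min(ax)/max(ax)))
    M=J(alpha);g=r.sum(2)/3
    yy,xx=np.mgrid[:g.shape[0],:g.shape[1]];P=np.linalg.inv(M)@np.stack([xx.ravel()-ex,yy.ravel()-ey])
    th=np.arange(-np.pi,np.pi,.01);prof=[]
    for t in th:
        rr=np.arange(6,25,.5);uv=(M@np.stack([rr*np.sin(t),rr*np.cos(t)])).T+[ex,ey]
        prof.append(cv2.remap(g.astype(np.float32),uv[:,0].astype(np.float32)[None],uv[:,1].astype(np.float32)[None],1).mean())
    prof=np.array(prof);i=prof.argmin();w=np.clip(np.median(prof)-8-prof,0,None)*(abs(th-th[i])<.4)
    a=(w*th).sum()/w.sum()
    if dbg: print('needle %.2f rad'%(a+2.5),'plunger %.1f mm'%((a+2.5)*4),'ell',(round(x0+ex/k,1),round(y0+ey/k,1)),np.round(np.array(ax)/k,1),'alpha',round(np.degrees(alpha)),'depth',round(np.median(prof)-prof[i]))
    return a+2.5
E
python3 - <<'E'
from h import *
c=cam('top');needle(cv2.imread('pics/top0.png'),c);needle()
plan([461.5,337,107],BY)
E
```

```text
clock: 3.22
eef_pos: [468.6, 338.0, 266.8]
tcp_rot: [2.881, 1.568, 2.711]
contact_force: [-7.5, 3.7, 5.8]
width: 14.9
needle 2.65 rad plunger 10.6 mm ell (233.3, 279.7) [3.  6.4] alpha 62 depth 37
needle -0.02 rad plunger -0.1 mm ell (235.1, 272.8) [16.9 23.1] alpha 43 depth 54
shift [ 0.8 -2.1 -6.8] turn [ 0.002 -0.003 -0.001] alt [array([ 0.002, -0.003, -0.001]), array([-3.139e+00,  1.000e-03, -4.000e-03])] | t 3.3167 pos [468.5 337.9 266.8] F [-7.5  3.9  4.7] w 15.5
BX in tool [-0.003 -0.002  1.   ] BY [0.001 1.    0.002]
```

```bash
python3 -m pendant '[[[0,0,2],[0,0,0],255],[[0,0,4],[0,0,0],255],[[0,0,6],[0,0,0],255],[[0,0,8],[0,0,0],255],[[0,0,8],[0,0,0],255]]'; python3 - <<'E'
from h import *
needle()
E
```

```text
clock: 3.73
eef_pos: [476.3, 336.6, 266.8]
tcp_rot: [2.984, 1.567, 2.814]
contact_force: [-8.4, 2.9, 5.2]
width: 14.9
needle 0.36 rad plunger 1.4 mm ell (235.7, 269.8) [17.5 23.1] alpha 41 depth 61
```

Contact has been made, at 1.4 mm. I need about 8.5 mm more.

```bash
python3 -m pendant '[[[0,0,2],[0,0,0],255],[[0,0,4],[0,0,0],255],[[0,0,6],[0,0,0],255],[[0,0,8],[0,0,0],255],[[0,0,8],[0,0,0],255]]'; python3 - <<'E'
from h import *
needle();needle()
E
```

```text
clock: 4.2
eef_pos: [484.0, 335.2, 266.8]
tcp_rot: [3.047, 1.567, 2.878]
contact_force: [-9.0, 1.9, 6.1]
width: 14.7
needle 2.28 rad plunger 9.1 mm ell (236.4, 266.9) [17.3 23.3] alpha 43 depth 53
needle 2.28 rad plunger 9.1 mm ell (236.3, 266.8) [17.4 23. ] alpha 41 depth 53
```

```bash
python3 -m pendant '[[[0,0,1],[0,0,0],255],[[0,0,1],[0,0,0],255],[[0,0,1],[0,0,0],255],[[0,0,0.8],[0,0,0],116],[[0,0,0.8],[0,0,0],116],[[0,0,0.8],[0,0,0],116],[[0,0,0.8],[0,0,0],116],[[-20,0,0.8],[0,0,0],116],[[-50,0,0.8],[0,0,0],116],[[-80,0,0.8],[0,0,0],116]]'; python3 - <<'E'
from h import *
needle();needle()
h=np.array([493,103,190]);plan(h,BX);plan(h,BY)
print(manip.observe()['q'].round(2))
E
```

```text
clock: 5.13
eef_pos: [486.7, 333.1, 346.9]
tcp_rot: [-2.144, 1.569, -2.316]
contact_force: [0.5, 0.1, -0.5]
width: 49.6
needle 2.51 rad plunger 10.0 mm ell (236.2, 266.5) [17.4 24.1] alpha 44 depth 61
needle 2.58 rad plunger 10.3 mm ell (235.9, 266.6) [17.1 24.3] alpha 46 depth 60
shift [   1.4 -227.    44.3] turn [ 1.57  -0.    -0.009] alt [array([ 1.57 , -0.   , -0.009]), array([-1.571,  0.009, -0.   ])] | t 5.2333 pos [488.4 334.2 351.5] F [0.6 0.6 0.6] w 49.8
BX in tool [0.006 0.001 1.   ] BY [ 0.006  1.    -0.001]
shift [   1.4 -227.    44.3] turn [-0.001  0.006 -0.006] alt [array([-0.001,  0.006, -0.006]), array([ 3.141, -0.009, -0.009])] | t 5.2333 pos [488.4 334.2 351.5] F [0.6 0.6 0.6] w 49.8
BX in tool [0.006 0.001 1.   ] BY [ 0.006  1.    -0.001]
[-0.74  0.43  0.06  1.73 -0.03  0.98  0.74]
```

```bash
python3 -m pendant '[[[-5,-25,6],[0.12,0,0],140],[[-5,-50,12],[0.24,0,0],140],[[-5,-75,18],[0.36,0,0],140],[[-5,-100,24],[0.48,0,0],140],[[-5,-125,30],[0.6,0,0],140],[[-5,-150,36],[0.72,0,0],140],[[-4,-175,42],[0.84,0,0],140],[[-3,-200,48],[0.96,0,0],140],[[-2,-220,52],[1.08,0,0],140],[[-2,-227,54],[1.2,0,0],140]]'; python3 -m pendant '[[[0,0,0],[0.12,0,0],140],[[0,0,0],[0.24,0,0],140],[[0,0,0],[0.36,0,0],140],[[0,0,0],[0.37,0,0],140],[[0,0,0],[0.37,0,0],140],[[0,0,0],[0.37,0,0],140]]'; python3 - <<'E'
from h import *
needle()
h=np.array([493,103,131])+8*BX;plan(h,BX)
print(manip.observe()['q'].round(2))
t=cam('top')['frame'][200:300,200:320,::-1];s=cam('side')['frame'][220:320,270:370,::-1]
cv2.imwrite('pics/e.png',np.hstack([cv2.resize(x,None,fx=3.6,fy=3.6,interpolation=2) for x in(t,s)]))
E
```

```text
clock: 6.07
eef_pos: [501.1, 96.7, 348.4]
tcp_rot: [-0.293, 1.569, -1.676]
contact_force: [-0.4, -0.4, 0.6]
width: 41.6
clock: 6.57
eef_pos: [501.1, 100.7, 348.5]
tcp_rot: [-0.205, 1.57, -1.943]
contact_force: [0.1, -0.6, -0.3]
width: 41.1
needle 2.78 rad plunger 11.1 mm ell (234.6, 266.5) [16.9 19.8] alpha 32 depth 45
shift [58.6 -0.4 -0.9] turn [0.004 0.    0.   ] alt [array([0.004, 0.   , 0.   ]), array([-3.137, -0.   ,  0.   ])] | t 6.6167 pos [501.1 100.7 348.6] F [0.3 0.5 0.6] w 41.4
BX in tool [-0.     1.     0.004] BY [-0.     0.004 -1.   ]
[-0.68  0.32  0.48  1.95 -0.19  0.91 -0.27]
```

View pics/e.png

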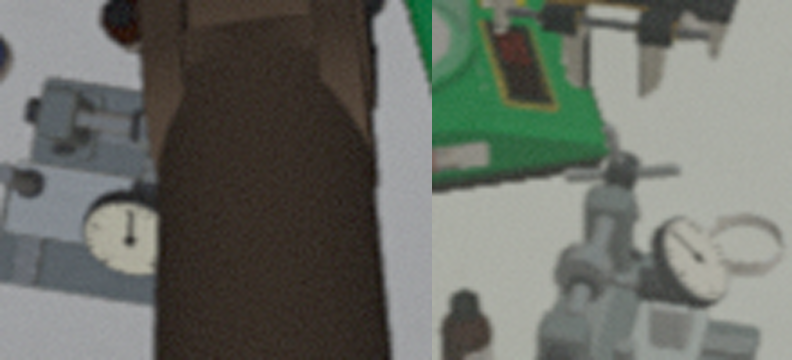

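The needle is straight up. The arm hides the right part of the dial in the top view, but the side view sees the whole dial at about (343.6,292.2), so I'll read it from there.

```bash
cat >> h.py <<'E'
def read(al=np.radians(44)):
    res={}
    ct={'top':(236.15,266.5),'side':(343.6,292.2)}
    cams={n:cam(n) for n in ct}
    o1,d1=ray(cams['top'],*ct['top']);o2,d2=ray(cams['side'],*ct['side'])
    k=np.linalg.lstsq(np.c_[d1,-d2],o2-o1,rcond=None)[0];C=(o1+d1*k[0]+o2+d2*k[1])/2
    up=BX*np.cos(al)+np.array([0,0,np.sin(al)]);th=np.arange(-2.7,2.7,.01)
    for n,c in cams.items():
        M=np.c_[proj(c,C-BY)-proj(c,C),proj(c,C+up)-proj(c,C)];g=c['frame'].mean(2).astype(np.float32)
        rr=np.arange(6,23,.5);T,Rr=np.meshgrid(th,rr,indexing='ij')
        uv=np.einsum('ij,jab->iab',M,np.stack([Rr*np.sin(T),Rr*np.cos(T)]))
        pr=cv2.remap(g,(uv[0]+ct[n][0]).astype(np.float32),(uv[1]+ct[n][1]).astype(np.float32),2).mean(1)
        i=pr.argmin();w=np.clip(np.median(pr)-6-pr,0,None)*(abs(th-th[i])<.35)
        res[n]=((w*th).sum()/w.sum()+2.5);print(n,'needle %.2f = %.1f mm'%(res[n],4*res[n]),'depth %.0f'%(np.median(pr)-pr[i]),end=' | ')
    print('C',C.round(1),'clk',manip.observe()['clock'],'pos',manip.observe()['eef_pos'].round(1),'F',manip.observe()['contact_force'].round(1))
E
python3 -m pendant '[[[20,0,0],[0,0,0],140],[[40,0,0],[0,0,0],140],[[58,0,0],[0,0,0],140],[[58,0,0],[0,0,0],140],[[58,0,0],[0,0,0],140]]';python3 -c "
from h import *
read()"
```

```text
clock: 7.13
eef_pos: [501.0, 100.5, 290.4]
tcp_rot: [-0.988, 1.569, -2.729]
contact_force: [-0.4, 0.2, 0.6]
width: 41.6
top needle 2.43 = 9.7 mm depth 56 | side needle 2.86 = 11.4 mm depth 26 | C [431.1 242.4 116.4] clk 7.2333 pos [501.6 100.6 291.7] F [-0.7 -0.8  1.2]
```

```bash
python3 -m pendant '[[[0,-4,0],[0,0,0],140],[[0,-8,0],[0,0,0],140],[[0,-12,0],[0,0,0],140],[[0,-16,0],[0,0,0],140],[[0,-20,0],[0,0,0],140],[[0,-24,0],[0,0,0],140],[[0,-28,0],[0,0,0],140],[[0,-28,0],[0,0,0],140]]';python3 -c "
from h import *
read()";  python3 -m pendant '[[[0,-4,0],[0,0,0],140],[[0,-8,0],[0,0,0],140],[[0,-12,0],[0,0,0],140],[[0,-16,0],[0,0,0],140],[[0,-20,0],[0,0,0],140],[[0,-20,0],[0,0,0],140]]';python3 -c "
from h import *
read()"
```

```text
clock: 7.9
eef_pos: [472.9, 105.7, 290.8]
tcp_rot: [-2.666, 1.57, 1.875]
contact_force: [1.4, -0.2, 0.1]
width: 41.3
top needle 2.69 = 10.8 mm depth 46 | side needle 3.03 = 12.1 mm depth 32 | C [431.1 242.4 116.4] clk 8.0 pos [473.2 105.6 290.7] F [0.  0.2 0.7]
clock: 8.5
eef_pos: [452.7, 109.0, 290.6]
tcp_rot: [-1.49, 1.569, 3.051]
contact_force: [0.4, -0.4, 1.0]
width: 41.5
top needle 3.30 = 13.2 mm depth 66 | side needle 3.40 = 13.6 mm depth 33 | C [431.1 242.4 116.4] clk 8.6 pos [453.2 109.  290.6] F [-0.3 -1.   0.3]
```

Plunger travel grows when the peg moves towards −x, and my fit puts the peak about 80° further on. I'll hop to the next peg with a narrower gap.

```bash
python3 -m pendant '[[[-20,1,0],[0,0,0],140],[[-40,1,0],[0,0,0],172],[[-40,25,0],[0,0,0],172],[[-40,50,0],[0,0,0],172],[[-40,70,0],[0,0,0],172],[[-40,70,0],[0,0,0],172],[[-20,70,0],[0,0,0],172],[[0,70,0],[0,0,0],172],[[0,70,0],[0,0,0],172],[[0,70,0],[0,0,0],172]]';python3 -c "
from h import *
read()";  python3 -m pendant '[[[0,-4,0],[0,0,0],172],[[0,-8,0],[0,0,0],172],[[0,-12,0],[0,0,0],172],[[0,-16,0],[0,0,0],172],[[0,-20,0],[0,0,0],172],[[0,-24,0],[0,0,0],172],[[0,-28,0],[0,0,0],172],[[0,-32,0],[0,0,0],172],[[0,-32,0],[0,0,0],172]]';python3 -c "
from h import *
read()"
```

```text
clock: 9.43
eef_pos: [521.8, 96.9, 290.0]
tcp_rot: [-1.14, 1.567, -2.882]
contact_force: [0.3, 0.9, 0.1]
width: 30.1
top needle 3.28 = 13.1 mm depth 54 | side needle 3.40 = 13.6 mm depth 31 | C [431.1 242.4 116.4] clk 9.5333 pos [522.8  97.  291.4] F [-0.6  0.5  0.1]
clock: 10.28
eef_pos: [490.0, 102.6, 290.4]
tcp_rot: [-1.399, 1.569, -3.14]
contact_force: [-0.0, 0.8, 0.2]
width: 29.7
top needle 3.86 = 15.5 mm depth 73 | side needle 3.84 = 15.4 mm depth 39 | C [431.1 242.4 116.4] clk 10.3833 pos [490.5 102.5 290.4] F [-0.6  0.5  0.2]
```

```bash
for i in 1 ; do python3 -m pendant '[[[0,-4,0],[0,0,0],172],[[0,-8,0],[0,0,0],172],[[0,-12,0],[0,0,0],172],[[0,-12,0],[0,0,0],172]]' | sed -n 2p;python3 -c "
from h import *
read()"; python3 -m pendant '[[[0,-3,0],[0,0,0],172],[[0,-6,0],[0,0,0],172],[[0,-9,0],[0,0,0],172],[[0,-9,0],[0,0,0],172]]'| sed -n 2p;python3 -c "
from h import *
read()";python3 -m pendant '[[[0,-3,0],[0,0,0],172],[[0,-6,0],[0,0,0],172],[[0,-8,0],[0,0,0],172],[[0,-8,0],[0,0,0],172]]'| sed -n 2p;python3 -c "
from h import *
read()
t=cam('top')['frame'][200:300,200:320,::-1];s=cam('side')['frame'][220:320,270:370,::-1]
cv2.imwrite('pics/f.png',np.hstack([cv2.resize(x,None,fx=3.6,fy=3.6,interpolation=2) for x in(t,s)]))"; done
```

```text
eef_pos: [478.8, 104.6, 290.8]
top needle 4.07 = 16.3 mm depth 74 | side needle 3.98 = 15.9 mm depth 42 | C [431.1 242.4 116.4] clk 10.8167 pos [479.  104.5 290.7] F [ 0.9  0.3 -0.4]
eef_pos: [470.0, 106.1, 290.7]
top needle 4.18 = 16.7 mm depth 69 | side needle 4.07 = 16.3 mm depth 45 | C [431.1 242.4 116.4] clk 11.25 pos [470.2 106.1 290.7] F [0.8 0.8 0.5]
eef_pos: [462.2, 107.4, 290.7]
top needle 4.17 = 16.7 mm depth 72 | side needle 4.09 = 16.4 mm depth 44 | C [431.1 242.4 116.4] clk 11.6833 pos [462.4 107.4 290.7] F [ 0.6 -0.6  0.7]
```

View pics/f.png

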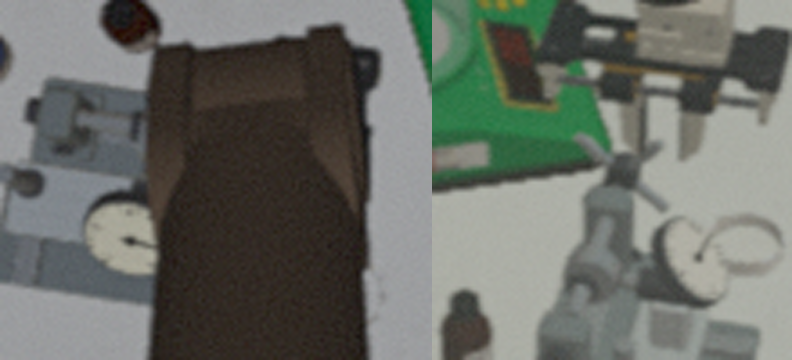

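The needle is near its top, and the readings are flat at peg angles of about −25° to −40°. I'll hop to the following peg and go past the peak, so that I can bracket it.

```bash
python3 -m pendant '[[[-20,1,0],[0,0,0],167],[[-40,1,0],[0,0,0],167],[[-40,30,0],[0,0,0],167],[[-40,61,0],[0,0,0],167],[[-40,61,0],[0,0,0],167],[[-40,61,0],[0,0,0],167],[[-20,61,0],[0,0,0],167],[[0,61,0],[0,0,0],167],[[0,61,0],[0,0,0],167],[[0,61,0],[0,0,0],167]]'|sed -n '2p;4p';  python3 -c "
from h import *
read()";  python3 -m pendant '[[[0,-4,0],[0,0,0],167],[[0,-8,0],[0,0,0],167],[[0,-12,0],[0,0,0],167],[[0,-16,0],[0,0,0],167],[[0,-16,0],[0,0,0],167]]'|sed -n '2p;4p';python3 -c "
from h import *
read()";python3 -m pendant '[[[0,-4,0],[0,0,0],167],[[0,-8,0],[0,0,0],167],[[0,-8,0],[0,0,0],167]]'|sed -n '2p;4p';python3 -c "
from h import *
read()";python3 -m pendant '[[[0,-4,0],[0,0,0],167],[[0,-8,0],[0,0,0],167],[[0,-8,0],[0,0,0],167]]'|sed -n '2p;4p';python3 -c "
from h import *
read()";python3 -m pendant '[[[0,-4,0],[0,0,0],167],[[0,-8,0],[0,0,0],167],[[0,-8,0],[0,0,0],167]]'|sed -n '2p;4p';python3 -c "
from h import *
read()"
```

```text
eef_pos: [521.7, 97.0, 290.0]
contact_force: [0.0, 0.7, 0.3]
top needle 4.22 = 16.9 mm depth 93 | side needle 4.09 = 16.4 mm depth 43 | C [431.1 242.4 116.4] clk 12.7167 pos [522.7  97.  291.5] F [0.6 0.6 0.4]
eef_pos: [506.6, 99.9, 291.4]
contact_force: [1.9, -0.2, 1.2]
top needle 4.18 = 16.7 mm depth 86 | side needle 4.09 = 16.4 mm depth 43 | C [431.1 242.4 116.4] clk 13.2333 pos [506.8  99.9 291. ] F [ 1.7 -0.3  0.9]
eef_pos: [498.1, 101.2, 290.5]
contact_force: [0.9, -0.5, 0.1]
top needle 4.13 = 16.5 mm depth 81 | side needle 4.03 = 16.1 mm depth 44 | C [431.1 242.4 116.4] clk 13.5833 pos [498.4 101.1 290.4] F [ 1.1 -0.2 -0.2]
eef_pos: [490.4, 102.5, 290.6]
contact_force: [-0.3, 0.3, -0.3]
top needle 4.05 = 16.2 mm depth 74 | side needle 3.95 = 15.8 mm depth 43 | C [431.1 242.4 116.4] clk 13.9333 pos [490.8 102.5 290.6] F [-0.  -0.4 -0.9]
eef_pos: [482.7, 103.9, 290.7]
contact_force: [-0.4, 0.3, 0.2]
top needle 3.91 = 15.6 mm depth 73 | side needle 3.88 = 15.5 mm depth 43 | C [431.1 242.4 116.4] clk 14.2833 pos [483.  103.9 290.6] F [0.4 0.1 0.5]
```

The readings are symmetric about a first-peg angle of about −43°, which puts the current peg at +47°. I'll push it back towards +x with the other finger.

```bash
python3 -m pendant '[[[0,5,0],[0,0,0],167],[[0,10,0],[0,0,0],167],[[0,15,0],[0,0,0],167],[[0,20,0],[0,0,0],167],[[0,25,0],[0,0,0],167],[[0,30,0],[0,0,0],167],[[0,35,0],[0,0,0],167],[[0,40,0],[0,0,0],167],[[0,40,0],[0,0,0],167]]'|sed -n '2p;4p';  python3 -c "
from h import *
read()";  python3 -m pendant '[[[0,3,0],[0,0,0],167],[[0,6,0],[0,0,0],167],[[0,7,0],[0,0,0],167],[[0,7,0],[0,0,0],167]]'|sed -n '2p;4p';python3 -c "
from h import *
read()
t=cam('top')['frame'][200:300,200:320,::-1];s=cam('side')['frame'][240:290,290:365,::-1]
cv2.imwrite('pics/g.png',np.hstack([cv2.resize(x,z,interpolation=2) for x,z in((t,(240,200)),(s,(540,360)))][1:]))"
```

```text
eef_pos: [523.9, 96.7, 290.8]
contact_force: [-0.2, -0.1, -0.4]
top needle 4.21 = 16.8 mm depth 95 | side needle 4.09 = 16.4 mm depth 42 | C [431.1 242.4 116.4] clk 15.1333 pos [523.5  96.8 290.9] F [ 0.   0.1 -0.5]
eef_pos: [530.0, 95.8, 290.8]
contact_force: [-1.4, 0.6, 0.9]
top needle 4.22 = 16.9 mm depth 94 | side needle 4.09 = 16.4 mm depth 41 | C [431.1 242.4 116.4] clk 15.5667 pos [529.9  95.8 290.8] F [-0.8  1.1  0.3]
```

View pics/g.png

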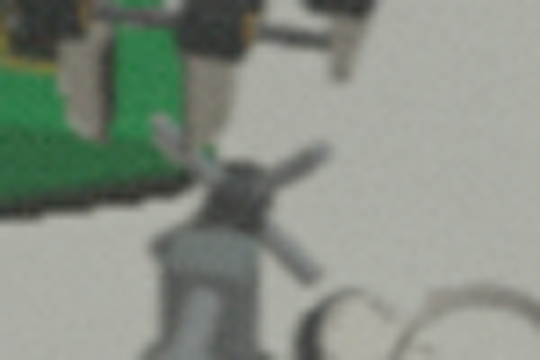

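The pegs stand at about ±45° around the hub at (238,195), and the needle is at its maximum. I'll back off, lift clear and check.

```bash
python3 -m pendant '[[[0,-4,0],[0,0,0],167],[[0,-5,0],[0,0,0],167],[[-20,-5,0],[0,0,0],167],[[-45,-5,0],[0,0,0],167],[[-80,-5,0],[0,0,0],167],[[-115,-5,30],[0,0,0],167],[[-120,-5,70],[0,0,0],167],[[-120,-5,110],[0,0,0],167],[[-120,-5,140],[0,0,0],167],[[-120,-5,140],[0,0,0],167]]'; python3 -m pendant '[[[0,0,0],[0,0,0],167],[[0,0,0],[0,0,0],167],[[0,0,0],[0,0,0],167],[[0,0,0],[0,0,0],167]]'|sed -n '2p;4p'; python3 -c "
from h import *
read();needle()
t=cam('top')['frame'][190:300,180:320,::-1];s=cam('side')['frame'][220:370,270:370,::-1]
cv2.imwrite('pics/i.png',np.hstack([cv2.resize(x,z,interpolation=2) for x,z in((t,(510,400)),(s,(267,400)))]))"
```

```text
clock: 16.5
eef_pos: [499.3, -48.2, 411.7]
tcp_rot: [0.911, 1.568, -0.839]
contact_force: [-0.3, -0.4, -0.1]
width: 31.6
eef_pos: [501.2, -39.9, 410.5]
contact_force: [-0.4, 0.1, -0.6]
top needle 4.23 = 16.9 mm depth 53 | side needle 4.09 = 16.4 mm depth 43 | C [431.1 242.4 116.4] clk 16.9333 pos [501.2 -40.3 410.5] F [-0.3 -0.   0.1]
needle 5.37 rad plunger 21.5 mm ell (233.9, 262.3) [10.  18.7] alpha 59 depth 45
```

View pics/i.png

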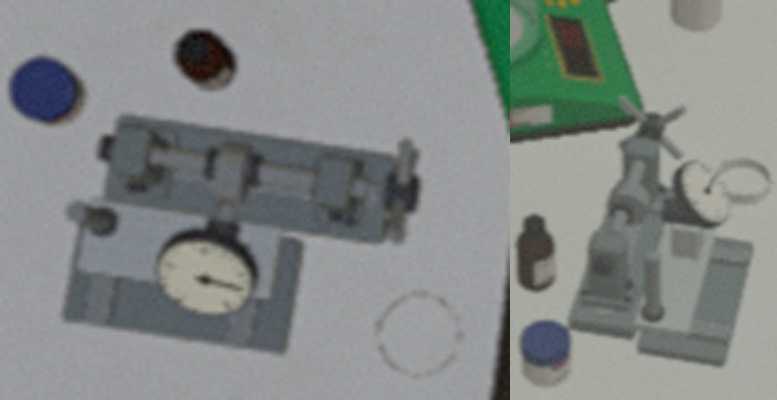

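The final view shows the needle at about 4.2 rad, pointing right with its hub at (204,280). The wheel is free, the arm is clear, and the bottles and dish have not moved.

```bash
python3 -c "
from workcell import manip
print(manip.sign_off())"
```

```text
the job is handed in; nothing more can be done
None
```

The job is handed in: the disc's high spot is on the plunger and the robot is touching nothing. It took about 17 s of the allowed 69 s.

- **Gauge:** I gripped the post and slid the carriage about 24 mm. The needle stood at about 2.5 rad (10 mm, half travel), and I let go there.
- **Shaft:** I turned it by the wheel's pegs. Plunger travel rose to a maximum and fell again on the far side. I worked out the peak from matching readings on either side and brought the shaft back to it. The measured wrist force while turning stayed under 3 N per axis.
- **Last checks:** With the arm lifted clear, the needle read 4.23 rad (16.9 mm) in the top view, matching the highest reading of the sweep. The plunger is about 3 mm short of its end. The bottle, jar and dish near the bench had not moved. The pot, dropper bottle and label roll were not in my last close view, but the arm stayed well above them.
- **Disagreements:** The side view read about 0.5 mm less (16.4 mm) but peaked at the same place. My automatic dial-outline reader picked the wrong outline on the last picture and gave an impossible 21.5 mm, so I ignored it; the picture agreed with the other two readings. I estimate the peak to within a few degrees of shaft angle, under 0.05 mm of plunger travel.

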